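# Cap the toddler bottle in its counter holder

## Task

Stand the open teal drinking bottle upright in the dark grey ring holder, right down on its floor, and then put the orange cap over its neck and press it down until it clicks over the catches and is fully home. Do not let up after the click: finish with the gripper still pressing the cap firmly down against the bottle. Leave everything else on the counter where it is.

Things in the scene. Friction and masses are not known exactly. Their poses are not given: they have to be found in the camera images.
- bottle: Open teal drinking bottle with thin white bands and a white neck, upright and loose, 0.15 to 0.27 kg. Body 52 mm in diameter up to the shoulder at 80 mm; neck 30 mm in diameter up to 105 mm, its top 4 mm bevelled to 22 mm. Four dark grey spring catches (12 mm balls) stick out about 4 mm round the neck, centred 93 mm up. Origin: centre of its underside; z up its axis.
- neck_top (a point): Centre of the bottle's neck top, 105 mm above its underside.
- holder: Dark grey round ring holder fixed to the counter: foot disc 90 mm in diameter and 6 mm thick (its top is the bore's floor), ring 72 mm outside, bore 56 mm in diameter, rim at height 36 mm, so the bore is 30 mm deep. Origin: centre of its underside; z up.
- holder_floor (a point): Centre of the bore's floor, 6 mm above the counter.
- cap: Orange cap, 47 mm in diameter, 28 mm tall, flat closed top, loose, mouth down on the counter, 20 to 35 g. Its mouth has an inward lip 4 mm tall with a 33 mm opening; above it the hollow is 40 mm wide, its ceiling 22 mm above the mouth. Origin: centre of the mouth; z up. Fits the neck at any turn.
- cap_top (a point): Centre of the cap's flat top, 28 mm above its mouth. As the cap goes on, its lip meets the catches with this point 125 mm above the bottle's underside; the push rises to about 10 to 16 N, drops suddenly at about 116 mm (the click), and the cap is fully home, ceiling on the neck top, at 111 mm.
- spoon: Bystander: small spoon with teal handle, 130 mm long, lying flat. Origin about its middle.
- bowl: Bystander: cream bowl, 100 mm in diameter, 40 mm tall. Origin under its centre.
- bottle2: Bystander: pink bottle already closed with a grey cap, 52 mm in diameter, 108 mm tall. Origin under its centre.
- jar_lid: Bystander: flat green jar lid, 44 mm in diameter, 10 mm thick. Origin under its centre.
- teether: Bystander: wooden teething ring, 64 mm in diameter, 12 mm thick. Origin under its centre.
- mug: Bystander: white mug, 76 mm in diameter, 85 mm tall. Origin under its centre.
- tub: Bystander: white snack tub with teal lid, 94 x 74 mm, 50 mm tall. Origin under its centre.
Mind the look-alikes: they are no part of the job. Leave any purple or red look-alike of the bottle alone.

How it is judged:
By the outcome, as a careful person would: the job done as asked, in the order asked, and still so for the second after the job is handed in, while the arm keeps its last pose, push and grip.
It also fails if it takes over 72 s, if anything falls off the work surface, if the arm or the gripper's body presses on something with over 40 N, if the wrist force passes 120 N, or if a joint passes its speed limit or range.

## Robot

A 6-joint arm with a two-finger parallel gripper is mounted at the origin on the work surface. World frame = base frame: x ahead of the robot, y to its left, z up, the work surface at z = 0. Lengths are in m, angles in rad, forces in N, time in s.
With the tool pointing down it reaches from about 0.325 to 0.925 m from the base axis. Payload 3.1 kg.
Tool frame: the origin (TCP) lies on the centre line of the jaws, within the pads' length; the fingertips stand robot.tip_extent ahead of it and the grasp point (between the pads) lies 8 mm behind it (robot.tip_extent is the distance from the TCP to the fingertips, in m); x points along the fingers, y is the direction in which the jaws open and shut, and the axes are right-handed (so a half turn about x gives the same grasp; the last joint's range is limited). The gripper opens to 85 mm and grips with 20 to 120 N. Pads are 22 mm wide; open, the fingers measure 114 mm over their backs; the gripper's body (76 mm by 85 mm) begins 54 mm behind the grasp point. The pads swing forward as they close: fully open they stand 13 mm farther back than shut.
Start: joints at [-1.353, 0.217, 1.613, -0, 1.311, -0.112], TCP at [0.202, -0.591, 0.242] pointing down, gripper open.
Joint ranges: [-2.75, 2.75], [-0.78, 2.1], [0.31, 2.55], [-1.13, 4.27], [0.13, 2.63], [-2.58, 2.58]. Speed limits (rad/s): [2.79, 2.79, 3.14, 3.14, 3.14, 3.14].

## Interface

Orientations are given as a unit quaternion [x, y, z, w].
In Python, from workcell import robot, imaging, finder gives the robot as it stands.
- The arm moves only by the tool carry_out, never from a script. Its argument "commands" is one flat list of numbers, 7 for each row, row after row: the turn, a rotation vector about the tool's x, y, z in units of 6 degrees (1.0 is 6 degrees), then the shift along the tool's x, y, z in units of 25 mm (1.0 is 25 mm), then the finger opening in mm, from 0 to 85.4. A call has 1 to 20 rows; each row is the pose to reach, as a shift and turn from the pose commanded when the call began, along the tool's axes at that moment; what a row does not reach only later rows make up. A row lasts 1/12 s, in which the tool goes at most 41.7 mm and 7.16 degrees, less where a joint would pass 70% of its speed; a pose out of reach is approached as far as the arm can. A call with a gripper value outside its range is refused whole. The fingers move at their own pace and stop on an object; "newtons" is the grip in N (left out, the last holds). Time passes only in rows, so rows that repeat a pose let the fingers close. It gives the time, the measured TCP pose, the force and the opening at its end, in the units of the state.
- robot.sense(): the state, without advancing time (a new reading comes with each control period).
- imaging.capture(name): name is "side" or "top"; returns a dict with "img" (480x640x3 uint8, red, green, blue), "mtx" (3x3 intrinsics, pixels), "eye" and "orientation" of the camera in the world. Camera axes: x right, y up, looking along -z (the intrinsics and any distortion apply to the point x, -y, -z); pixel columns grow to the right and rows downward; lengths in m; the calibration is good to about 2 mm. A picture is of the moment at which its call begins. There is no depth.
- robot.finish_job(): hands the job in, once; it reports no verdict.
Trained networks look in a picture, given as the dict that the camera call returned (one of the last four; its "shot" number tells which), for a name from the list of things; names that differ only in an ending like _2 or _b are one class to them, and where a whole thing is asked for, a point or a joint stands for the part that bears it (a point fixed in the world has none). Each returns a list of dicts, best first, with "p" (0 to 1); they miss things now and then, are a little off and sometimes report something else, mostly with a low value. They report only what shows in the picture. A call takes as long as a camera call. They do not tell look-alikes from the thing itself.
- finder.outline_of(picture, query): "region" (480x640 bool, what is visible of it) and "extent" ([left, top, width, height] in pixels, round what is visible of it).
- finder.landmark_of(picture, query): "point" ([column, row] in pixels: a listed point, or the origin of a listed thing).
The state is a dict: "t": time; "joints": joint angles; "qvel": joint speeds; "joint_efforts": joint torques, N m; "tool_pos": TCP position; "ee_rot": TCP orientation; "contact_force": force on the tool from outside, world axes, zero at the start; "moment": the same for the moment, N m; "grip_width": opening from 0.0 (shut) to 1.0 (fully open).
Only numpy, scipy, OpenCV 4.12 (cv2) and the standard library are available. Lean on these libraries where they do the work, as an engineer would, in place of code of your own. Each camera call takes 0.05 s, during which the arm holds its last target.

## Working session

There is one attempt and no reset: what is moved stays moved. The work goes in short steps, Python scripts to look and compute and a tool call to move; the robot and the scene stay as the last step left them, time stands still between calls to the robot, and variables do not carry over. Pictures are saved under pics/ and viewed, and the job is handed in when it is done.

Besides the shell and the picture viewer there is one more tool, called by a JSON object that holds its "op" and its "data". carry_out: Moves the arm, as the interface text tells. Its arguments: {"type":"object","properties":{"commands":{"type":"array"},"newtons":{"type":"number"}},"required":["commands"]}

```bash
ls; mkdir -p pics
python3 - <<'E'
from workcell import robot, imaging, finder
import cv2, numpy as np
print(robot.sense()); print(robot.tip_extent)
for n in ("side","top"):
    c=imaging.capture(n); cv2.imwrite(f"pics/{n}0.png",c["img"][:,:,::-1]); print(n,{k:v for k,v in c.items() if k!="img"})
    for q in ["bottle","neck_top","holder","holder_floor","cap","cap_top"]:
        print(q,[(np.round(d["point"],1).tolist(),round(d["p"],2)) for d in finder.landmark_of(c,q)])
E
```

```text
pics
{'t': 0.0, 'joints': array([-1.35318565e+00,  2.17818523e-01,  1.61492715e+00,  3.34368594e-06,
        1.31131486e+00, -1.12217421e-01]), 'qvel': array([-0.00138781, -0.00073432, -0.00021346,  0.00011499, -0.00150983,
        0.0021734 ]), 'joint_efforts': array([-1.69703389e-04, -3.96844518e+01, -3.03850472e+01, -1.58972139e-04,
        9.63905506e-03,  1.24058425e-05]), 'tool_pos': array([ 0.20226422, -0.59052666,  0.24093197]), 'ee_rot': array([-0.69746779, -0.11695497,  0.69755742, -0.11521222]), 'contact_force': array([-0.10646489,  0.1840302 ,  0.90266745]), 'moment': array([ 0.01367504, -0.00269199,  0.02888478]), 'grip_width': 0.9997549161654308}
0.011
side {'mtx': array([[462.77514136,   0.        , 316.18145094],
       [  0.        , 462.77514136, 236.10306721],
       [  0.        ,   0.        ,   1.        ]]), 'eye': array([ 0.39473019, -0.88686366,  0.68767216]), 'orientation': array([ 0.47562176, -0.04348819, -0.09093457,  0.87385561]), 'shot': 1}
bottle [([268.8, 201.7], 0.84), ([249.6, 220.5], 0.83), ([281.4, 210.5], 0.72), ([412.6, 301.8], 0.58)]
neck_top [(
[... 198 characters left out ...]
.5, 341.3], 0.7), ([283.6, 209.7], 0.3)]
cap_top [([287.4, 334.1], 0.92)]
top {'mtx': array([[460.01178716,   0.        , 319.86967685],
       [  0.        , 460.01178716, 233.75222828],
       [  0.        ,   0.        ,   1.        ]]), 'eye': array([ 0.50045925, -0.00389567,  1.24839766]), 'orientation': array([ 0.01873473, -0.02137875, -0.70499505,  0.70864232]), 'shot': 2}
bottle [([172.5, 255.7], 0.91), ([211.3, 249.2], 0.71), ([207.1, 285.2], 0.71), ([375.1, 164.7], 0.63)]
neck_top [([196.6, 245.3], 0.81), ([155.9, 260.5], 0.79), ([199.7, 285.6], 0.69)]
holder [([317.6, 237.1], 0.79)]
holder_floor [([317.0, 238.0], 0.64)]
cap [([398.7, 270.3], 0.48)]
cap_top [([398.0, 273.8], 0.75)]
```

View pics/side0.png

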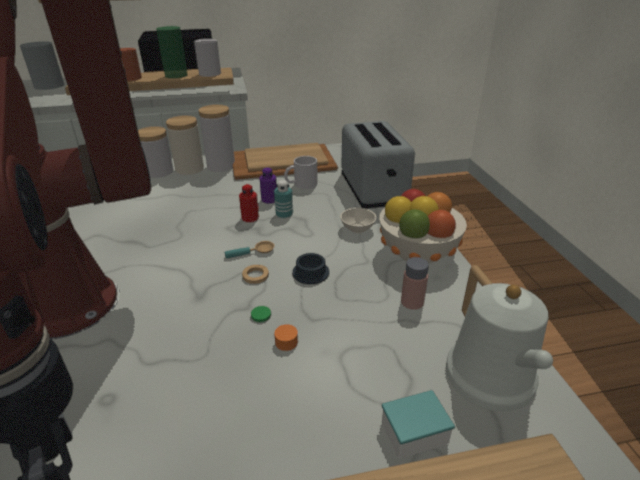

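View pics/top0.png

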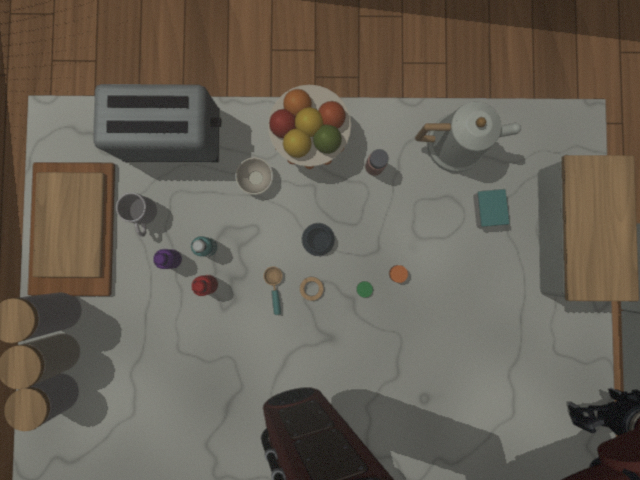

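```bash
cat > h.py <<'E'
from workcell import robot, imaging, finder
import cv2, numpy as np
from scipy.spatial.transform import Rotation as R
def ray(c,px):
    p=cv2.undistortPoints(np.array([[px]],float),c["mtx"],None)[0,0]
    d=R.from_quat(c["orientation"]).apply([p[0],-p[1],-1]); return c["eye"],d/np.linalg.norm(d)
def onz(c,px,z):
    e,d=ray(c,px); return e+d*(z-e[2])/d[2]
def tri(a,b):
    (e1,d1),(e2,d2)=a,b
    A=np.stack([d1,-d2],1); s,*_=np.linalg.lstsq(A,e2-e1,rcond=None)
    p,q=e1+s[0]*d1,e2+s[1]*d2
    return (p+q)/2,np.linalg.norm(p-q)
def proj(c,P):
    q=R.from_quat(c["orientation"]).inv().apply(np.array(P)-c["eye"])
    u=c["mtx"]@np.array([q[0],-q[1],-q[2]]); return u[:2]/u[2]
E
python3 - <<'E'
from h import *
s=imaging.capture("side");t=imaging.capture("top")
P={}
for q in ["neck_top","bottle","holder_floor","holder","cap_top","cap","bottle2","bowl","jar_lid","teether","spoon","mug"]:
    A=finder.landmark_of(s,q);B=finder.landmark_of(t,q)
    for a in A:
        for b in B:
            p,e=tri(ray(s,a["point"]),ray(t,b["point"]))
            if e<.025: print(q,np.round(a["point"]),np.round(b["point"]),np.round(p,4),round(e,4),round(a["p"],2),round(b["p"],2))
def crop(c,x,y,w,n):
    i=c["img"][y-w:y+w,x-w:x+w,::-1]; return cv2.resize(i,(400,400),interpolation=cv2.INTER_CUBIC)
cv2.imwrite("pics/c1.png",np.hstack([crop(s,275,200,40,0),crop(t,195,262,50,0)]))
cv2.imwrite("pics/c2.png",np.hstack([crop(s,295,300,60,0),crop(t,355,260,60,0)]))
# outlines
for q,h in [("bottle",0.0525),("cap",0.014),("holder",.018)]:
    for c,n in((s,"s"),(t,"t")):
        for d in finder.outline_of(c,q): 
            m=d["region"]; ys,xs=np.nonzero(m); col=c["img"][m].mean(0)
            print(q,n,np.round(d["extent"]),round(d["p"],2),col.round(),len(xs))
E
```

```text
neck_top [267. 172.] [157. 260.] [0.4987 0.399  0.0921] 0.0038 0.97 0.86
neck_top [267. 172.] [367. 292.] [ 0.448  -0.1032  0.3258] 0.0225 0.97 0.49
neck_top [284. 185.] [198. 245.] [0.5367 0.2986 0.0905] 0.0006 0.96 0.87
neck_top [244. 183.] [201. 285.] [0.4303 0.2836 0.1171] 0.0142 0.73 0.94
neck_top [244. 183.] [367. 292.] [ 0.4246 -0.1037  0.3054] 0.0215 0.73 0.49
bottle [247. 218.] [210. 286.] [0.4258 0.2877 0.0017] 0.0052 0.85 0.91
bottle [268. 201.] [175. 256.] [ 0.5005  0.3841 -0.0014] 0.0144 0.69 0.87
bottle [283. 210.] [396. 272.] [ 0.4757 -0.1684  0.2769] 0.0007 0.68 0.65
bottle [283. 210.] [210. 249.] [0.5278 0.2861 0.017 ] 0.0005 0.68 0.58
bottle [413. 303.] [373. 165.] [ 0.7614 -0.1533 -0.006 ] 0.0041 0.61 0.93
holder_floor [312. 272.] [316. 243.] [ 0.552   0.001  -0.0021] 0.0101 0.85 0.6
holder_floor [312. 272.] [318. 237.] [ 5.595e-01 -2.700e-03  1.000e-04] 0.006 0.85 0.38
holder [308. 272.] [317. 239.] [ 5.519e-01  5.000e-04 -2.000e-04] 0.0093 0.77 0.73
cap_top [286. 332.] [397. 275.] [ 0.4632 -0.2138  0.0244] 0.0015 0.76 0.69
cap [288. 344.] [398. 272.] [ 0.4667 -0.
[... 937 characters left out ...]
.4156 0.1065 0.0061] 0.0003 0.9 0.82
mug [305. 185.] [142. 209.] [ 0.6327  0.4807 -0.0069] 0.0082 0.92 0.91
bottle s [260. 168.  17.  34.] 0.87 [54. 35. 65.] 521
bottle s [401. 257.  26.  55.] 0.81 [78. 68. 65.] 1189
bottle s [240. 187.  21.  34.] 0.6 [82. 30. 29.] 575
bottle t [364. 146.  25.  29.] 0.92 [80. 76. 74.] 466
bottle t [194. 234.  23.  23.] 0.9 [83. 93. 89.] 450
bottle t [188. 273.  30.  24.] 0.89 [91. 55. 53.] 495
bottle t [154. 247.  28.  23.] 0.88 [64. 52. 72.] 494
cap s [275. 327.  22.  25.] 0.64 [135.  83.  48.] 516
cap t [387. 266.  21.  18.] 0.51 [137.  89.  61.] 244
holder s [289. 248.  40.  37.] 0.66 [37. 40. 42.] 942
holder t [302. 221.  30.  34.] 0.59 [58. 60. 60.] 892
```

```bash
sleep 1
```

```text
(no output)
```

View pics/c1.png

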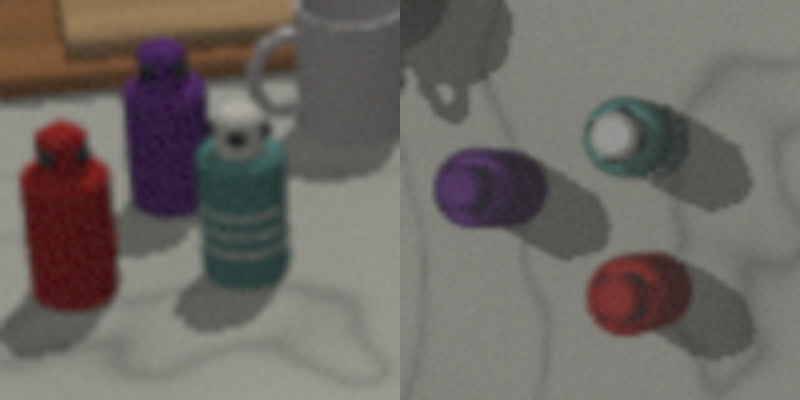

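View pics/c2.png

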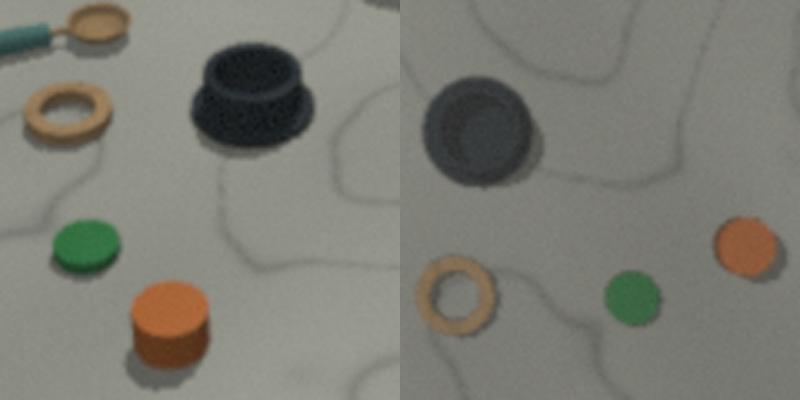

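```bash
cat >> h.py <<'E'
from scipy.optimize import minimize
def circ(x,y,z,r,n=40):
    a=np.linspace(0,2*np.pi,n,endpoint=False); return np.stack([x+r*np.cos(a),y+r*np.sin(a),np.full(n,z)],1)
def hullpx(c,parts,x,y,z0=0):
    pts=np.array([proj(c,P) for (z,r) in parts for P in circ(x,y,z+z0,r)]); return cv2.convexHull(pts.astype(np.float32))[:,0]
def mask_of(c,polys,roi,S=4):
    x0,y0,x1,y1=roi; m=np.zeros(((y1-y0)*S,(x1-x0)*S),np.uint8)
    for p in polys: cv2.fillPoly(m,[np.round(((p-[x0,y0]+.5)*S-.5)*16).astype(np.int32)],255,shift=4)
    return cv2.resize(m,(x1-x0,y1-y0),interpolation=cv2.INTER_AREA)/255.
def fit(c,m,partsets,x,y,z0=0,pad=12,span=.02):
    ys,xs=np.nonzero(m); roi=(max(xs.min()-pad,0),max(ys.min()-pad,0),min(xs.max()+pad,640),min(ys.max()+pad,480))
    mm=m[roi[1]:roi[3],roi[0]:roi[2]].astype(float)
    f=lambda v: np.abs(mask_of(c,[hullpx(c,p,v[0],v[1],z0) for p in partsets],roi)-mm).sum()
    r=minimize(f,[x,y],method="Nelder-Mead",options=dict(initial_simplex=[[x,y],[x+.008,y],[x,y+.008]],xatol=2e-4,fatol=.2))
    return r.x, r.fun/mm.sum()
def fill(m):
    n,l,st,_=cv2.connectedComponentsWithStats(m.astype(np.uint8)); k=1+np.argmax(st[1:,4]); m=(l==k)
    pts=np.argwhere(m)[:,::-1].astype(np.int32); o=np.zeros(m.shape,np.uint8); cv2.fillConvexPoly(o,cv2.convexHull(pts),1); return o>0
def colmask(c,kind,center,w):
    I=cv2.GaussianBlur(c["img"],(0,0),.7).astype(int); r,g,b=I[...,0],I[...,1],I[...,2]
    m={"teal":(g-r>12)&(b-r>5),"orange":(r-b>40)&(r-g>20),"dark":(r+g+b<210)}[kind]
    k=np.zeros_like(m); x,y=map(int,center); k[max(y-w,0):y+w,max(x-w,0):x+w]=1; m=m&k
    return m
BODY=[(0,.026),(.08,.026)]; NECK=[(.08,.015),(.101,.015),(.105,.011)]
CAP=[(0,.0235),(.028,.0235)]
HOLD=[[(0,.045),(.006,.045)],[(.006,.036),(.036,.036)]]
E
cat > a.py <<'E'
from h import *
s=imaging.capture("side");t=imaging.capture("top")
vis=[]
for n,kind,g,h,ps,w in [("bottle","teal",(.532,.292),.05,[BODY],26),("cap","orange",(.465,-.217),.014,[CAP],25),("hold","dark",(.556,0),.02,HOLD,32)]:
    for c in (s,t):
        ce=proj(c,(*g,h)); m=colmask(c,kind,ce,w); k=cv2.morphologyEx(m.astype(np.uint8),cv2.MORPH_CLOSE,np.ones((5,5)))
        if n=="hold":
            m2=k>0
            nn,l,st,_=cv2.connectedComponentsWithStats(k); m2=l==(1+np.argmax(st[1:,4]))
        else: m2=fill(k)
        x,e=fit(c,m2,ps,*g); print(n,"st"[c is t],np.round(x,4),round(e,3),m2.sum())
        im=c["img"][:,:,::-1].copy(); big=cv2.resize(im,None,fx=6,fy=6,interpolation=cv2.INTER_CUBIC)
        for p in ps: cv2.polylines(big,[np.int32((hullpx(c,p,*x)+.5)*6)],True,(0,255,255),1)
        cs,_=cv2.findContours(cv2.resize(m2.astype(np.uint8),None,fx=6,fy=6,interpolation=0),0,2); cv2.drawContours(big,cs,-1,(255,0,255),1)
        cx,cy=np.int32(ce*6); vis.append(cv2.resize(big[cy-130:cy+130,cx-130:cx+130],(260,260)))
cv2.imwrite("pics/fit1.png",np.vstack([np.hstack(vis[0::2]),np.hstack(vis[1::2])]))
E
python3 a.py
```

```text
bottle s [0.5312 0.297 ] 0.127 497
bottle t [0.5342 0.2967] 0.52 308
cap s [ 0.4622 -0.2164] 0.063 531
cap t [ 0.4653 -0.2187] 0.091 261
hold s [ 0.552  -0.0053] 0.114 859
hold t [ 0.5558 -0.004 ] 0.12 783
```

View pics/fit1.png

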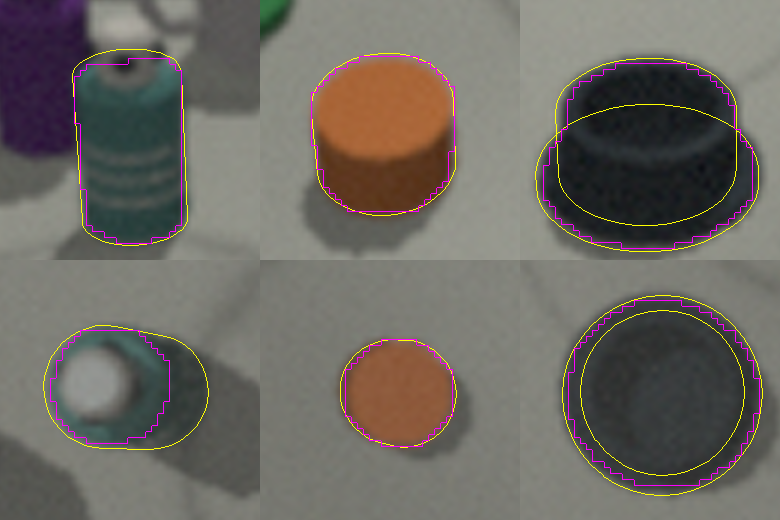

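```bash
cat >> h.py <<'E'
def plan(target,jaw_deg=None,st=None,ref=None):
    """rows numbers from the current pose (or ref pose) to TCP target, tool straight down, jaw axis at jaw_deg (mod 180)"""
    st=st or robot.sense(); p=np.array(st["tool_pos"]) ; q=R.from_quat(st["ee_rot"]); M=q.as_matrix()
    cur=np.degrees(np.arctan2(M[1,1],M[0,1]))
    if jaw_deg is None: jaw_deg=cur
    d=(jaw_deg-cur+90)%180-90; a=np.radians(cur+d)
    x=np.array([0,0,-1.]); y=np.array([np.cos(a),np.sin(a),0]); T=np.stack([x,y,np.cross(x,y)],1)
    rv=R.from_matrix(M.T@T).as_rotvec(degrees=True)/6; sh=M.T@(np.array(target)-p)/.025
    print("pose",p.round(4),"jaw",round(cur,1),"->",round(cur+d,1),"tilt",np.round(np.degrees(np.arccos(-M[2,0])),2),"j6",round(st["joints"][5],2),"F",st["contact_force"].round(1),"t",round(st["t"],2),"grip",round(st["grip_width"],3))
    print("turn",rv.round(3),"shift",sh.round(3))
E
python3 -c "
from h import *
plan((.5327,.297,.20),55); plan((.5327,.297,.20),145)
for y in (-20,30,60): plan((.5327,.297,.2),y)"
```

```text
pose [ 0.2024 -0.5913  0.2423] jaw -71.1 -> -125.0 tilt 0.0 j6 -0.11 F [-0.4  0.   0.9] t 2.4 grip 1.001
turn [8.983 0.    0.   ] shift [  1.693 -29.338 -24.006]
pose [ 0.2024 -0.5913  0.2423] jaw -71.1 -> -35.0 tilt 0.0 j6 -0.11 F [-0.4  0.   0.9] t 2.4 grip 1.001
turn [-6.017 -0.     0.   ] shift [  1.693 -29.338 -24.006]
pose [ 0.2024 -0.5913  0.2423] jaw -71.1 -> -20.0 tilt 0.0 j6 -0.11 F [-0.4  0.   0.9] t 2.4 grip 1.001
turn [-8.517 -0.     0.   ] shift [  1.693 -29.338 -24.006]
pose [ 0.2024 -0.5913  0.2423] jaw -71.1 -> -150.0 tilt 0.0 j6 -0.11 F [-0.4  0.   0.9] t 2.4 grip 1.001
turn [13.15  0.    0.  ] shift [  1.693 -29.338 -24.006]
pose [ 0.2024 -0.5913  0.2423] jaw -71.1 -> -120.0 tilt 0.0 j6 -0.11 F [-0.4  0.   0.9] t 2.4 grip 1.001
turn [8.15 0.   0.  ] shift [  1.693 -29.338 -24.006]
```

{"op": "carry_out", "data": {"commands": [-6.0, 0, 0, 1.0, -29.34, -24.0, 85, -6.0, 0, 0, 1.0, -29.34, -24.0, 85, -6.0, 0, 0, 1.0, -29.34, -24.0, 85, -6.0, 0, 0, 1.0, -29.34, -24.0, 85, -6.0, 0, 0, 1.0, -29.34, -24.0, 85, -6.0, 0, 0, 1.0, -29.34, -24.0, 85, -6.0, 0, 0, 1.0, -29.34, -24.0, 85, -6.0, 0, 0, 1.0, -29.34, -24.0, 85, -6.0, 0, 0, 1.0, -29.34, -24.0, 85, -6.0, 0, 0, 1.0, -29.34, -24.0, 85, -6.0, 0, 0, 1.0, -29.34, -24.0, 85, -6.0, 0, 0, 1.0, -29.34, -24.0, 85, -6.0, 0, 0, 1.0, -29.34, -24.0, 85, -6.0, 0, 0, 1.0, -29.34, -24.0, 85, -6.0, 0, 0, 1.0, -29.34, -24.0, 85, -6.0, 0, 0, 1.0, -29.34, -24.0, 85, -6.0, 0, 0, 1.0, -29.34, -24.0, 85, -6.0, 0, 0, 1.0, -29.34, -24.0, 85, -6.0, 0, 0, 1.0, -29.34, -24.0, 85, -6.0, 0, 0, 1.0, -29.34, -24.0, 85], "newtons": 30}}

```text
t: 4.07
tool_pos: [0.493, 0.1919, 0.2205]
ee_rot: [0.628, 0.326, -0.627, 0.326]
contact_force: [1.3, -0.1, 0.2]
grip_width: 0.996
```

```bash
python3 -c "
from h import *
plan((.5327,.297,.17),-35)"
```

```text
pose [0.493  0.1919 0.2205] jaw -35.1 -> -35.0 tilt 0.05 j6 0.85 F [ 1.3 -0.1  0.2] t 4.07 grip 0.996
turn [-0.011 -0.005 -0.007] shift [ 2.023 -1.117 -4.353]
```

{"op": "carry_out", "data": {"commands": [0, 0, 0, 2.0, -1.12, -4.35, 85, 0, 0, 0, 2.0, -1.12, -4.35, 85, 0, 0, 0, 2.0, -1.12, -4.35, 85, 0, 0, 0, 2.0, -1.12, -4.35, 85, 0, 0, 0, 2.0, -1.12, -4.35, 85, 0, 0, 0, 2.0, -1.12, -4.35, 85, 0, 0, 0, 2.0, -1.12, -4.35, 85]}}

```text
t: 4.65
tool_pos: [0.5326, 0.2937, 0.1715]
ee_rot: [0.628, 0.325, -0.627, 0.326]
contact_force: [-0.0, -0.3, 0.1]
grip_width: 0.996
```

```bash
cat > look.py <<'E'
from h import *
import sys
s=imaging.capture("side");t=imaging.capture("top")
P=np.array(eval(sys.argv[1])); w=int(sys.argv[2]); v=[]
for c in(s,t):
    x,y=np.int32(proj(c,P)); x=min(max(x,w),640-w); y=min(max(y,w),480-w)
    v.append(cv2.resize(c["img"][y-w:y+w,x-w:x+w,::-1],(400,400),interpolation=cv2.INTER_CUBIC)); print("origin px",x-w,y-w)
cv2.imwrite("pics/"+sys.argv[3],np.hstack(v))
E
python3 look.py "(.533,.297,.1)" 50 l1.png; python3 -c "
from h import *
plan((.5327,.297,.051),-35)"
```

```text
origin px 232 132
origin px 147 196
pose [0.5328 0.2936 0.1721] jaw -35.2 -> -35.0 tilt 0.15 j6 1.0 F [-0.3  0.3  0.1] t 4.75 grip 0.999
turn [-0.032 -0.019 -0.015] shift [ 4.843 -0.091 -0.098]
```

View pics/l1.png

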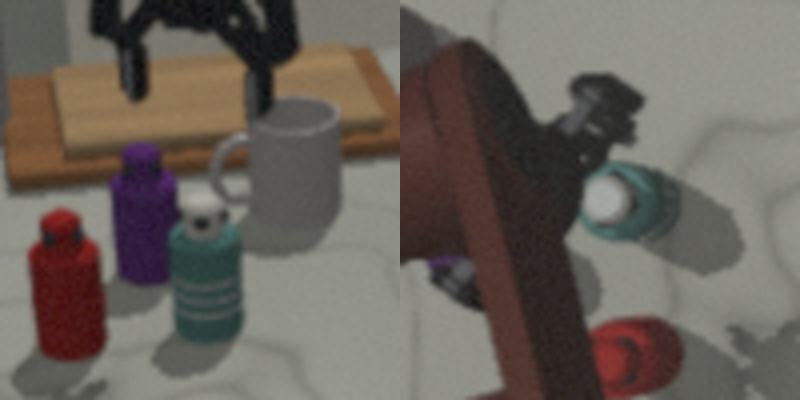

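```bash
python3 -c "
from h import *
s=imaging.capture('side');t=imaging.capture('top')
p=robot.sense()['tool_pos']
for dz in (-.011,0,.002,.008): print(dz,[proj(c,p+[0,0,dz]).round(1) for c in (s,t)])
y=np.array([np.cos(np.radians(-35)),np.sin(np.radians(-35)),0])
for k in(-.0425,.0425): print([proj(c,p+k*y+[0,0,.002]).round(1) for c in (s,t)])
"
```

```text
-0.011 [array([281.6, 163.5]), array([192.1, 245.5])]
0 [array([281.4, 159.8]), array([190.8, 245.4])]
0.002 [array([281.4, 159.1]), array([190.6, 245.4])]
0.008 [array([281.3, 157.1]), array([189.9, 245.3])]
[array([267.7, 156.8]), array([179.8, 260.3])]
[array([295.3, 161.5]), array([201.4, 230.5])]
```

{"op": "carry_out", "data": {"commands": [0, 0, 0, 0.5, -0.09, -0.1, 85, 0, 0, 0, 1.0, -0.09, -0.1, 85, 0, 0, 0, 2.0, -0.09, -0.1, 85, 0, 0, 0, 3.0, -0.09, -0.1, 85, 0, 0, 0, 4.0, -0.09, -0.1, 85, 0, 0, 0, 4.5, -0.09, -0.1, 85, 0, 0, 0, 4.85, -0.09, -0.1, 85, 0, 0, 0, 4.85, -0.09, -0.1, 85, 0, 0, 0, 4.85, -0.09, -0.1, 85]}}

```text
t: 5.6
tool_pos: [0.5319, 0.298, 0.049]
ee_rot: [-0.627, -0.326, 0.628, -0.326]
contact_force: [0.3, -0.3, 0.1]
grip_width: 0.998
```

```bash
python3 look.py "(.533,.297,.1)" 50 l2.png; python3 -c "
from h import *
plan((.5327,.297,.051),-35)"
```

```text
origin px 232 132
origin px 147 196
pose [0.5332 0.2985 0.0507] jaw -35.1 -> -35.0 tilt 0.18 j6 1.01 F [ 0.1 -0.4 -0.2] t 5.7 grip 0.987
turn [-0.018 -0.025 -0.016] shift [-0.012  0.018  0.063]
```

View pics/l2.png

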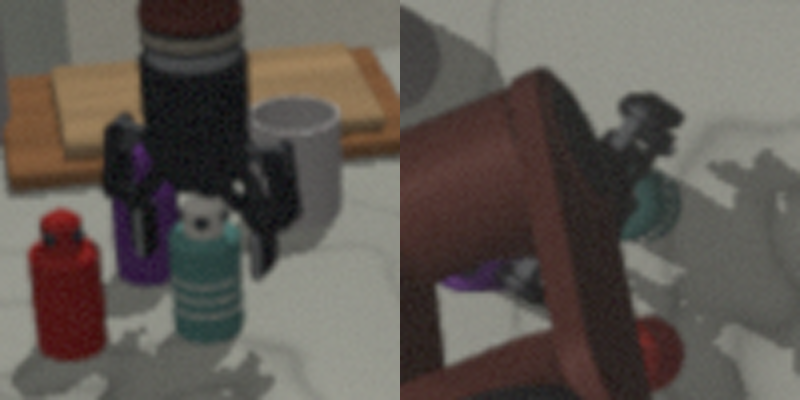

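{"op": "carry_out", "data": {"commands": [0, 0, 0, 0, 0, 0, 60, 0, 0, 0, 0, 0, 0, 54, 0, 0, 0, 0, 0, 0, 45, 0, 0, 0, 0, 0, 0, 40, 0, 0, 0, 0, 0, 0, 40, 0, 0, 0, 0, 0, 0, 40, 0, 0, 0, 0, 0, 0, 40, 0, 0, 0, 0, 0, 0, 40], "newtons": 45}}

```text
t: 6.37
tool_pos: [0.5333, 0.2982, 0.0507]
ee_rot: [0.628, 0.326, -0.627, 0.326]
contact_force: [0.2, -2.1, 5.3]
grip_width: 0.595
```

{"op": "carry_out", "data": {"commands": [0, 0, 0, -0.3, 0, 0, 40, 0, 0, 0, -1, 0, 0, 40, 0, 0, 0, -2, 0, 0, 40, 0, 0, 0, -3, 0, 0, 40, 0, 0, 0, -4, 0, 0, 40, 0, 0, 0, -5, 0, 0, 40, 0, 0, 0, -5, 0, 0, 40, 0, 0, 0, -5, 0, 0, 40]}}

```text
t: 7.03
tool_pos: [0.5324, 0.2984, 0.1754]
ee_rot: [0.629, 0.326, -0.626, 0.326]
contact_force: [-0.2, -0.0, -1.9]
grip_width: 0.599
```

```bash
python3 look.py "(.533,.297,.2)" 60 l3.png; python3 -c "
from h import *
plan((.554,-.0047,.150),-35)"
```

```text
origin px 220 89
origin px 126 184
pose [0.5302 0.2974 0.1719] jaw -35.1 -> -35.0 tilt 0.22 j6 1.01 F [ 0.1 -0.4 -2.6] t 7.13 grip 0.602
turn [-0.017  0.03   0.022] shift [0.889 7.729 9.337]
```

View pics/l3.png

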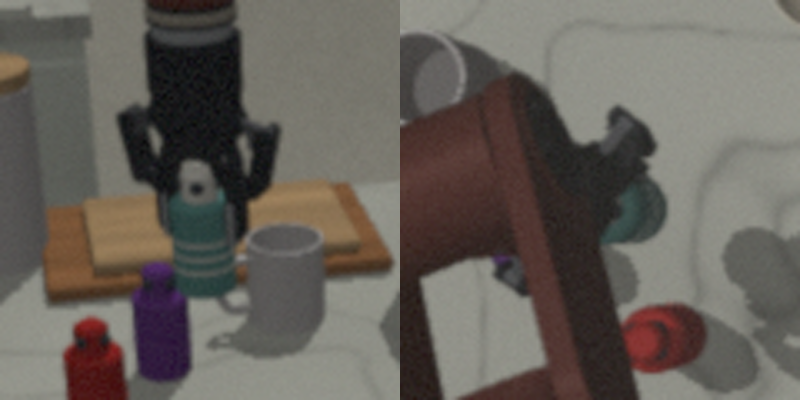

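{"op": "carry_out", "data": {"commands": [0, 0, 0, 0.2, 1.2, 1.4, 40, 0, 0, 0, 0.4, 2.2, 2.7, 40, 0, 0, 0, 0.6, 3.3, 4.0, 40, 0, 0, 0, 0.8, 4.4, 5.3, 40, 0, 0, 0, 0.9, 5.5, 6.6, 40, 0, 0, 0, 0.9, 6.5, 7.8, 40, 0, 0, 0, 0.9, 7.2, 8.7, 40, 0, 0, 0, 0.9, 7.6, 9.2, 40, 0, 0, 0, 0.9, 7.73, 9.34, 40, 0, 0, 0, 0.9, 7.73, 9.34, 40, 0, 0, 0, 0.9, 7.73, 9.34, 40]}}

```text
t: 8.05
tool_pos: [0.5544, -0.0035, 0.1498]
ee_rot: [-0.627, -0.327, 0.628, -0.325]
contact_force: [-0.7, 0.7, -2.4]
grip_width: 0.597
```

```bash
python3 look.py "(.553,-.005,.1)" 60 l4.png; python3 -c "
from h import *
plan((.554,-.0047,.150),-35)"
```

```text
origin px 249 178
origin px 258 178
pose [ 0.5549 -0.0028  0.1505] jaw -35.0 -> -35.0 tilt 0.12 j6 0.48 F [-0.2 -0.2 -0.9] t 8.15 grip 0.601
turn [-0.004  0.004  0.02 ] shift [0.022 0.015 0.084]
```

View pics/l4.png

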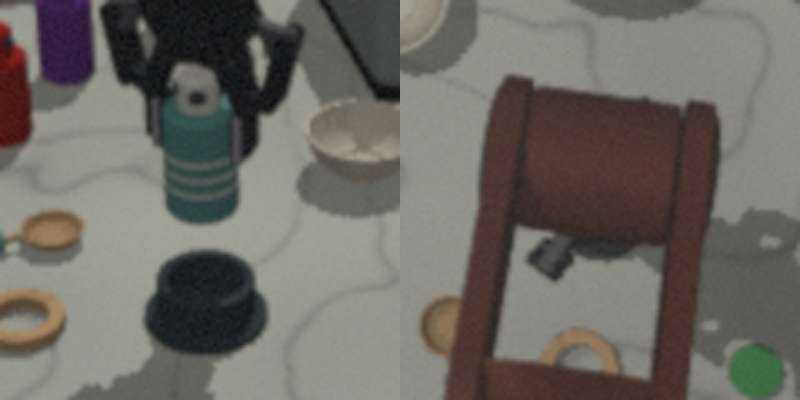

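```bash
cat > b.py <<'E'
from h import *
import sys
dz=float(sys.argv[1]); png=sys.argv[2]
r=[];cs=[imaging.capture("side") for _ in range(2)]; st=robot.sense(); p=st["tool_pos"]; z0=p[2]-dz
for s in cs:
    ce=proj(s,(p[0],p[1],z0+.045)); m=colmask(s,"teal",ce,28); m=fill(cv2.morphologyEx(m.astype(np.uint8),cv2.MORPH_CLOSE,np.ones((5,5))))
    x,e=fit(s,m,[BODY],p[0],p[1],z0)
    ch=proj(s,(.552,-.005,.02)); k=colmask(s,"dark",ch,34).astype(np.uint8); k[:int(proj(s,(.552,-.005,.036))[1]-9)]=0
    nn,l,sta,_=cv2.connectedComponentsWithStats(k); mh=l==(1+np.argmax(sta[1:,4])); xh,eh=fit(s,mh,HOLD,.552,-.005)
    r.append([*x,e,*xh,eh]); 
print(np.round(r,4)); r=np.mean(r,0); print("tcp",p.round(4),"bottle",r[:2].round(4),"z0",z0.round(4),"holder",r[3:5].round(4),"need dxy",(r[3:5]-r[:2]).round(4))
big=cv2.resize(s["img"][:,:,::-1],None,fx=6,fy=6,interpolation=cv2.INTER_CUBIC)
for q,x,y,z in [(BODY,r[0],r[1],z0)]+[(h,r[3],r[4],0) for h in HOLD]: cv2.polylines(big,[np.int32((hullpx(s,q,x,y,z)+.5)*6)],True,(0,255,255),1)
for mm in(m,mh):
    c,_=cv2.findContours(cv2.resize(mm.astype(np.uint8),None,fx=6,fy=6,interpolation=0),0,2); cv2.drawContours(big,c,-1,(255,0,255),1)
cx,cy=np.int32(proj(s,(.552,-.005,.07))*6); cv2.imwrite("pics/"+png,big[cy-290:cy+290,cx-290:cx+290])
E
python3 b.py .0507 b1.png
```

```text
[[ 0.5514 -0.0011  0.1352  0.5524 -0.0039  0.1262]
 [ 0.5524 -0.0014  0.13    0.5526 -0.0033  0.1264]]
tcp [ 0.5553 -0.0028  0.1511] bottle [ 0.5519 -0.0013] z0 0.1004 holder [ 0.5525 -0.0036] need dxy [ 0.0007 -0.0023]
```

View pics/b1.png

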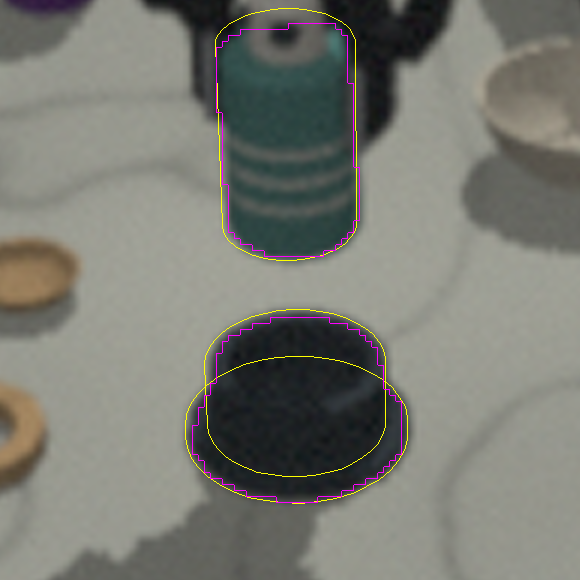

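{"op": "carry_out", "data": {"commands": [0, 0, 0, 0.7, 0.08, 0.06, 40, 0, 0, 0, 1.4, 0.08, 0.06, 40, 0, 0, 0, 2.0, 0.08, 0.06, 40, 0, 0, 0, 2.25, 0.08, 0.06, 40, 0, 0, 0, 2.25, 0.08, 0.06, 40, 0, 0, 0, 2.25, 0.08, 0.06, 40]}}

```text
t: 8.75
tool_pos: [0.5564, -0.006, 0.0954]
ee_rot: [-0.627, -0.326, 0.627, -0.326]
contact_force: [-0.4, 0.1, -1.3]
grip_width: 0.6
```

Run:
```python
from h import *
s=imaging.capture("side"); x,y=np.int32(proj(s,(.553,-.005,.06))); w=45
cv2.imwrite("pics/l5.png",cv2.resize(s["img"][y-w:y+w,x-w:x+w,::-1],(600,600),interpolation=cv2.INTER_CUBIC))
m=colmask(s,"teal",proj(s,(.553,-.005,.045+.043)),28); 
ys,xs=np.nonzero(m)
p=robot.sense()["tool_pos"]; z0=p[2]-.0507
m=fill(cv2.morphologyEx(m.astype(np.uint8),cv2.MORPH_CLOSE,np.ones((5,5)))); print(p,fit(s,m,[BODY],.552,-.004,z0))
plan((.556,-.005,.093),-35)
```

```text
[ 0.55714704 -0.00620038  0.09614279] (array([ 0.55316113, -0.00970361]), np.float64(0.10473361061596355))
pose [ 0.5571 -0.0062  0.0961] jaw -35.1 -> -35.0 tilt 0.08 j6 0.47 F [-0.1  0.7 -2. ] t 8.8 grip 0.597
turn [-0.01  -0.006 -0.011] shift [ 0.126 -0.065 -0.013]
```

View pics/l5.png

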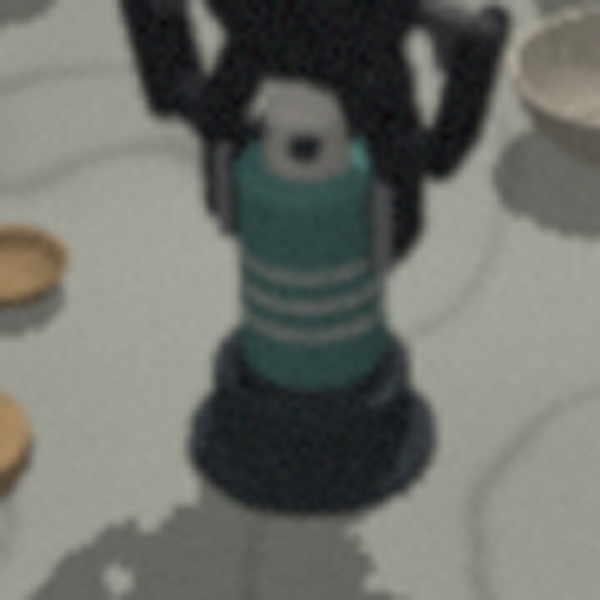

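Run:
```python
from h import *
s=imaging.capture("side"); st=robot.sense(); p=st["tool_pos"]; z0=p[2]-.0507; print(p)
big=cv2.resize(s["img"][:,:,::-1],None,fx=7,fy=7,interpolation=cv2.INTER_CUBIC)
def dr(pts,col): cv2.polylines(big,[np.int32((np.array([proj(s,q) for q in pts])+.5)*7)],True,col,1)
bx,by=.5532,-.0047   # TCP-to-side offset (-.0035,+.0015)
dr(circ(bx,by,z0,.026),(0,255,255)); dr(circ(bx,by,z0+.08,.026),(0,255,255)); dr(circ(bx,by,z0+.105,.011),(0,255,255))
for z,r in((0,.045),(.006,.045),(.036,.036),(.036,.028)): dr(circ(.5525,-.0037,z,r),(255,0,255))
cx,cy=np.int32(proj(s,(.553,-.005,.06))*7); cv2.imwrite("pics/l6.png",big[cy-300:cy+300,cx-300:cx+300])
```

```text
[ 0.55754191 -0.00637615  0.09658762]
```

View pics/l6.png

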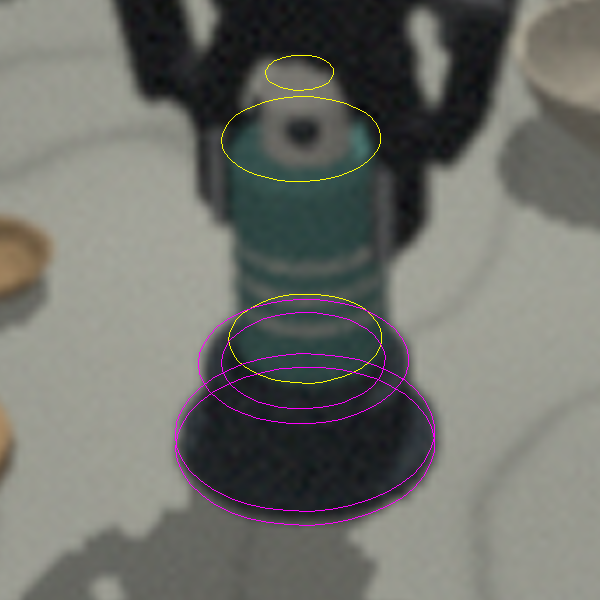

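{"op": "carry_out", "data": {"commands": [0, 0, 0, 0.1, -0.06, -0.02, 40, 0, 0, 0, 0.25, -0.06, -0.02, 40, 0, 0, 0, 0.4, -0.06, -0.02, 40, 0, 0, 0, 0.5, -0.06, -0.02, 40, 0, 0, 0, 0.6, -0.06, -0.02, 40, 0, 0, 0, 0.6, -0.06, -0.02, 40, 0, 0, 0, 0.6, -0.06, -0.02, 40]}}

```text
t: 9.43
tool_pos: [0.5573, -0.0047, 0.085]
ee_rot: [0.628, 0.326, -0.627, 0.326]
contact_force: [-7.0, 3.5, 20.0]
grip_width: 0.602
```

Run:
```python
from h import *
s=imaging.capture("side"); st=robot.sense(); x,y=np.int32(proj(s,(.553,-.005,.06))); w=45
cv2.imwrite("pics/l7.png",cv2.resize(s["img"][y-w:y+w,x-w:x+w,::-1],(600,600),interpolation=cv2.INTER_CUBIC))
print(st["moment"])
plan((.556,-.005,.0567),-35)
```

```text
[ 0.19017886  1.345615   -0.17736123]
pose [ 0.5573 -0.0047  0.085 ] jaw -35.1 -> -35.0 tilt 0.13 j6 0.48 F [-7.   3.8 20. ] t 9.48 grip 0.593
turn [-0.023 -0.019 -0.009] shift [ 1.133 -0.036  0.043]
```

View pics/l7.png

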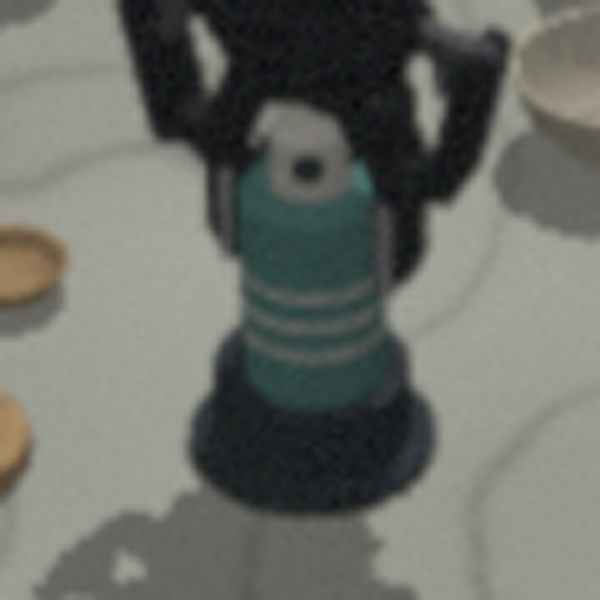

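{"op": "carry_out", "data": {"commands": [0, 0, 0, -0.25, 0, 0, 40, 0, 0, 0, -0.25, -0.04, -0.01, 40, 0, 0, 0, -0.25, -0.08, -0.015, 40, 0, 0, 0, -0.15, -0.08, -0.015, 40, 0, 0, 0, -0.05, -0.08, -0.015, 40, 0, 0, 0, 0.0, -0.08, -0.015, 40, 0, 0, 0, 0.0, -0.08, -0.015, 40]}}

```text
t: 10.07
tool_pos: [0.5546, -0.0033, 0.0798]
ee_rot: [0.628, 0.326, -0.627, 0.326]
contact_force: [2.3, 3.5, -0.7]
grip_width: 0.596
```

Run:
```python
from h import *
print(robot.sense()["moment"])
plan((.556,-.005,.0567),-35)
```

```text
[ 0.61881203 -0.57761451  0.02081148]
pose [ 0.5546 -0.0033  0.0798] jaw -35.1 -> -35.0 tilt 0.09 j6 0.48 F [ 2.3  3.5 -0.7] t 10.07 grip 0.596
turn [-0.021 -0.015 -0.002] shift [0.923 0.086 0.025]
```

{"op": "carry_out", "data": {"commands": [0, 0, 0, 0.1, 0, -0.03, 40, 0, 0, 0, 0.2, 0, -0.03, 40, 0, 0, 0, 0.3, 0, -0.03, 40, 0, 0, 0, 0.4, 0, -0.03, 40, 0, 0, 0, 0.5, 0, -0.03, 40, 0, 0, 0, 0.6, 0, -0.03, 40, 0, 0, 0, 0.6, 0, -0.03, 40]}}

```text
t: 10.65
tool_pos: [0.5547, -0.0032, 0.0649]
ee_rot: [0.628, 0.326, -0.627, 0.326]
contact_force: [2.5, 3.8, -1.6]
grip_width: 0.6
```

{"op": "carry_out", "data": {"commands": [0, 0, 0, 0.1, -0.01, -0.03, 40, 0, 0, 0, 0.2, -0.01, -0.03, 40, 0, 0, 0, 0.25, -0.01, -0.03, 40, 0, 0, 0, 0.3, -0.01, -0.03, 40, 0, 0, 0, 0.3, -0.01, -0.03, 40]}}

```text
t: 11.07
tool_pos: [0.5548, -0.0028, 0.0576]
ee_rot: [-0.627, -0.326, 0.628, -0.326]
contact_force: [2.5, 0.8, -1.7]
grip_width: 0.599
```

{"op": "carry_out", "data": {"commands": [0, 0, 0, 0.05, 0, 0, 40, 0, 0, 0, 0.1, 0, 0, 40, 0, 0, 0, 0.15, 0, 0, 40, 0, 0, 0, 0.15, 0, 0, 40, 0, 0, 0, 0.15, 0, 0, 40]}}

```text
t: 11.48
tool_pos: [0.555, -0.0028, 0.0565]
ee_rot: [-0.627, -0.326, 0.628, -0.326]
contact_force: [-2.0, 1.5, 13.6]
grip_width: 0.596
```

{"op": "carry_out", "data": {"commands": [0, 0, 0, -0.08, 0, 0, 50, 0, 0, 0, -0.08, 0, 0, 60, 0, 0, 0, -0.08, 0, 0, 85, 0, 0, 0, -0.08, 0, 0, 85, 0, 0, 0, -0.08, 0, 0, 85, 0, 0, 0, -0.08, 0, 0, 85, 0, 0, 0, -1, 0, 0, 85, 0, 0, 0, -2, 0, 0, 85, 0, 0, 0, -3.5, 0, 0, 85, 0, 0, 0, -5, 0, 0, 85, 0, 0, 0, -6, 0, 0, 85, 0, 0, 0, -6, 0, 0, 85]}}

```text
t: 12.48
tool_pos: [0.5592, -0.0031, 0.2117]
ee_rot: [0.631, 0.323, -0.624, 0.329]
contact_force: [0.9, 0.5, 1.1]
grip_width: 0.998
```

Run:
```python
from h import *
plan((.4655,-.2165,.17),-35); plan((.4655,-.2165,.17),-80)
```

```text
pose [ 0.5592 -0.0031  0.2117] jaw -35.1 -> -35.0 tilt 0.75 j6 0.48 F [0.9 0.5 1.1] t 12.48 grip 0.998
turn [-0.016 -0.056 -0.112] shift [1.634 1.822 9.149]
pose [ 0.5592 -0.0031  0.2117] jaw -35.1 -> -80.0 tilt 0.75 j6 0.48 F [0.9 0.5 1.1] t 12.48 grip 0.998
turn [ 7.483 -0.097 -0.084] shift [1.634 1.822 9.149]
```

{"op": "carry_out", "data": {"commands": [0, 0, 0, 0, 0.3, 1.5, 85, 0, 0, 0, 0.3, 0.6, 3.0, 85, 0, 0, 0, 0.6, 0.9, 4.5, 85, 0, 0, 0, 1.0, 1.2, 6.0, 85, 0, 0, 0, 1.3, 1.5, 7.5, 85, 0, 0, 0, 1.6, 1.8, 8.6, 85, 0, 0, 0, 1.6, 1.85, 9.2, 85, 0, 0, 0, 1.6, 1.85, 9.2, 85, 0, 0, 0, 1.6, 1.85, 9.2, 85]}}

```text
t: 13.23
tool_pos: [0.4595, -0.2174, 0.1632]
ee_rot: [-0.628, -0.326, 0.628, -0.325]
contact_force: [-0.2, -0.1, 0.5]
grip_width: 1.001
```

```bash
sed -i 's/"pics\/fit1.png"/"pics\/fit2.png"/' a.py; sed -i 's/("bottle","teal",(.532,.292),.05/("bottle","teal",(.554,-.004),.056/; s/(.554,-.004),.056,\[BODY\]/(.554,-.004),.056,[[(.036,.026),(.086,.026)]]/' a.py; python3 a.py;  python3 -c "
from h import *
plan((.4655,-.218,.1),-35)"
```

```text
bottle s [0.506 0.02 ] 1.0 38
bottle t [ 0.5564 -0.0037] 0.06 339
cap s [ 0.4619 -0.217 ] 0.046 547
cap t [ 0.4659 -0.217 ] 0.296 220
hold s [5.51e-01 4.00e-04] 0.507 1720
hold t [ 0.5568 -0.004 ] 1.052 427
pose [ 0.4604 -0.2165  0.1637] jaw -35.1 -> -35.0 tilt 0.05 j6 0.03 F [-0.  -0.3  0.2] t 13.33 grip 0.991
turn [-0.014 -0.004  0.007] shift [ 2.549  0.203 -0.066]
```

View pics/fit2.png

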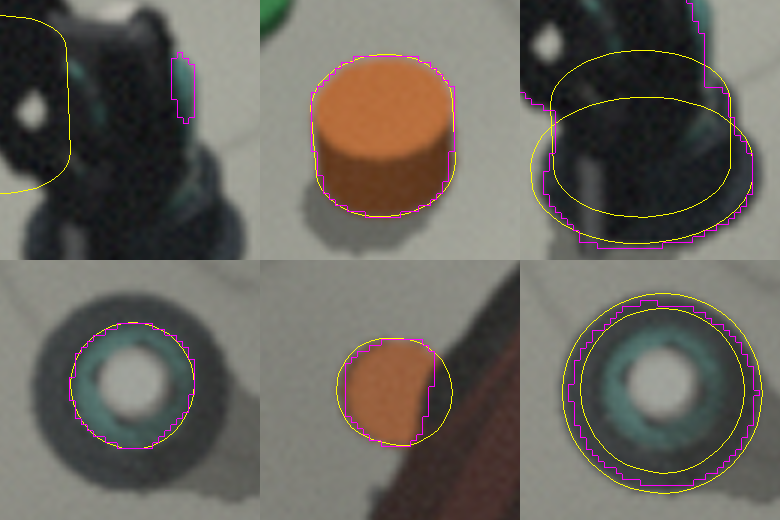

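{"op": "carry_out", "data": {"commands": [0, 0, 0, 0.6, 0.19, -0.05, 85, 0, 0, 0, 1.6, 0.19, -0.05, 85, 0, 0, 0, 2.8, 0.19, -0.05, 85, 0, 0, 0, 4.0, 0.19, -0.05, 85, 0, 0, 0, 4.6, 0.19, -0.05, 85, 0, 0, 0, 4.6, 0.19, -0.05, 85, 0, 0, 0, 4.6, 0.19, -0.05, 85]}}

```text
t: 13.92
tool_pos: [0.4647, -0.2174, 0.0483]
ee_rot: [-0.627, -0.327, 0.628, -0.326]
contact_force: [0.6, -0.7, 0.2]
grip_width: 0.993
```

```bash
python3 look.py "(.465,-.218,.03)" 40 l8.png; python3 -c "
from h import *
plan((.465,-.218,.018),-35)"
```

```text
origin px 246 290
origin px 359 233
pose [ 0.4666 -0.2191  0.0506] jaw -35.0 -> -35.0 tilt 0.17 j6 0.04 F [-0.4  0.  -0.6] t 14.02 grip 0.994
turn [-0.005 -0.002 -0.028] shift [ 1.304e+00 -8.100e-02  1.000e-03]
```

View pics/l8.png

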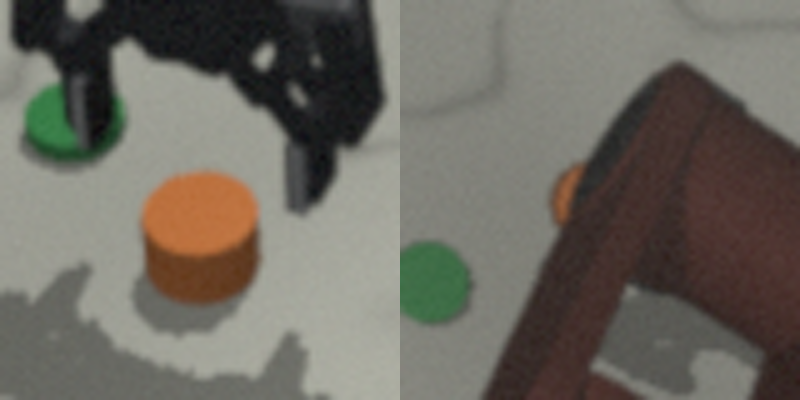

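{"op": "carry_out", "data": {"commands": [0, 0, 0, 0.4, -0.03, 0, 85, 0, 0, 0, 0.8, -0.03, 0, 85, 0, 0, 0, 1.1, -0.03, 0, 85, 0, 0, 0, 1.28, -0.03, 0, 85, 0, 0, 0, 1.28, -0.03, 0, 85, 0, 0, 0, 1.28, -0.03, 0, 85]}}

```text
t: 14.52
tool_pos: [0.4638, -0.2183, 0.0165]
ee_rot: [-0.627, -0.326, 0.628, -0.325]
contact_force: [0.6, 0.8, 0.2]
grip_width: 0.996
```

```bash
python3 look.py "(.465,-.218,.03)" 40 l9.png; python3 -c "
from h import *
plan((.465,-.218,.018),-35)"
```

```text
origin px 246 290
origin px 359 233
pose [ 0.4645 -0.2187  0.0172] jaw -35.1 -> -35.0 tilt 0.02 j6 0.04 F [-0.2 -0.5  1.2] t 14.62 grip 0.993
turn [-0.019 -0.    -0.003] shift [-0.032  0.    -0.035]
```

View pics/l9.png

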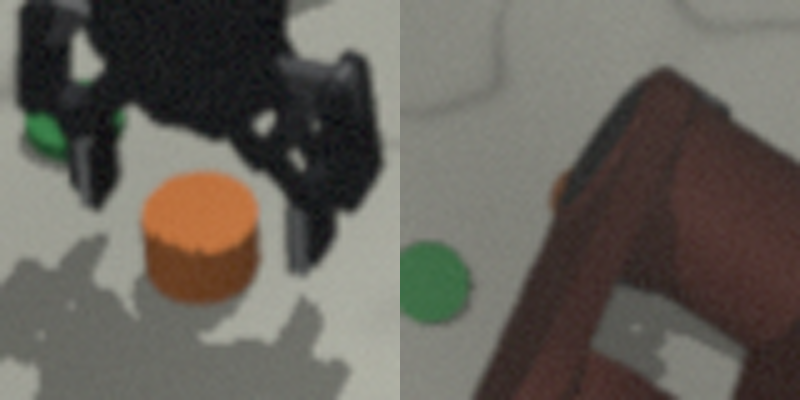

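{"op": "carry_out", "data": {"commands": [0, 0, 0, 0, 0, 0, 60, 0, 0, 0, 0, 0, 0, 50, 0, 0, 0, 0, 0, 0, 45, 0, 0, 0, 0, 0, 0, 38, 0, 0, 0, 0, 0, 0, 35, 0, 0, 0, 0, 0, 0, 35, 0, 0, 0, 0, 0, 0, 35, 0, 0, 0, 0, 0, 0, 35, 0, 0, 0, 0, 0, 0, 35], "newtons": 70}}

```text
t: 15.37
tool_pos: [0.4652, -0.2191, 0.0179]
ee_rot: [0.628, 0.325, -0.627, 0.327]
contact_force: [0.9, -0.1, 5.0]
grip_width: 0.525
```

{"op": "carry_out", "data": {"commands": [0, 0, 0, -0.3, 0, 0, 35, 0, 0, 0, -1, 0, 0, 35, 0, 0, 0, -2, 0, 0, 35, 0, 0, 0, -3.3, 0, 0, 35, 0, 0, 0, -4.6, 0, 0, 35, 0, 0, 0, -6, 0, 0, 35, 0, 0, 0, -6.5, 0, 0, 35, 0, 0, 0, -6.5, 0, 0, 35, 0, 0, 0, -6.5, 0, 0, 35]}}

```text
t: 16.12
tool_pos: [0.4643, -0.2185, 0.1799]
ee_rot: [0.628, 0.326, -0.627, 0.326]
contact_force: [-0.4, 0.0, -0.9]
grip_width: 0.522
```

```bash
python3 look.py "(.465,-.218,.18)" 60 l10.png; python3 -c "
from h import *
plan((.555,-.003,.17),-35)"
```

```text
origin px 223 210
origin px 350 215
pose [ 0.4628 -0.2175  0.1774] jaw -35.1 -> -35.0 tilt 0.24 j6 0.04 F [-0.4  0.7 -1.5] t 16.22 grip 0.527
turn [-0.018  0.001  0.041] shift [ 0.301 -1.916 -9.142]
```

View pics/l10.png

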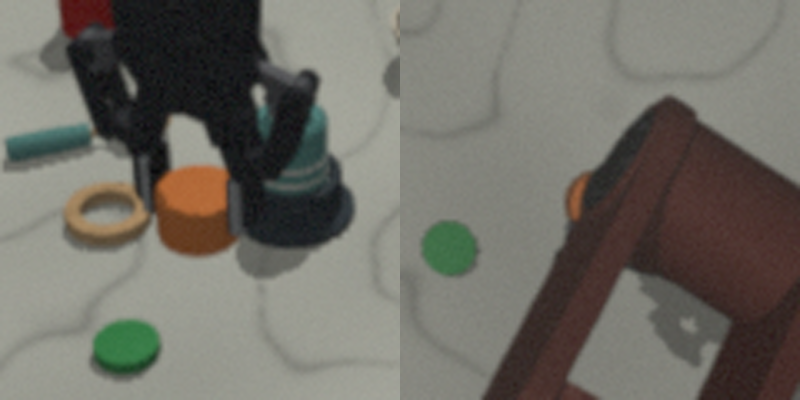

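{"op": "carry_out", "data": {"commands": [0, 0, 0, 0, -0.3, -1.4, 35, 0, 0, 0, 0, -0.6, -2.8, 35, 0, 0, 0, 0, -0.9, -4.2, 35, 0, 0, 0, 0, -1.2, -5.6, 35, 0, 0, 0, 0, -1.5, -7.0, 35, 0, 0, 0, 0.1, -1.75, -8.2, 35, 0, 0, 0, 0.2, -1.9, -8.9, 35, 0, 0, 0, 0.3, -1.92, -9.14, 35, 0, 0, 0, 0.3, -1.92, -9.14, 35, 0, 0, 0, 0.3, -1.92, -9.14, 35]}}

```text
t: 17.05
tool_pos: [0.555, -0.0044, 0.17]
ee_rot: [-0.626, -0.327, 0.629, -0.325]
contact_force: [0.5, -0.4, 0.1]
grip_width: 0.522
```

```bash
cat > d.py <<'E'
from h import *
import sys
st=robot.sense(); s=imaging.capture("side"); p=robot.sense()["tool_pos"]; zc=p[2]-.0178
print(p)
ce=proj(s,(p[0]-.0035,p[1]+.0015,zc+.014)); m=colmask(s,"orange",ce,24); m=fill(cv2.morphologyEx(m.astype(np.uint8),cv2.MORPH_CLOSE,np.ones((5,5))))
xc,e=fit(s,m,[CAP],p[0]-.0035,p[1]+.0015,zc); print("cap side",xc.round(4),e,"-tcp",(xc-p[:2]).round(4))
big=cv2.resize(s["img"][:,:,::-1],None,fx=7,fy=7,interpolation=cv2.INTER_CUBIC)
def dr(pts,col): cv2.polylines(big,[np.int32((np.array([proj(s,q) for q in pts])+.5)*7)],True,col,1)
for z in(0,.028): dr(circ(*xc,zc+z,.0235),(0,255,255))
b=eval(sys.argv[1])
for z,r in((.086,.026),(.111,.011),(.107,.015)): dr(circ(*b,z,r),(255,0,255))
cx,cy=np.int32(proj(s,(.553,-.005,.1))*7); cv2.imwrite("pics/"+sys.argv[2],big[cy-300:cy+300,cx-300:cx+300])
plan((.555,-.003,.143),-35)
E
python3 d.py "(.5525,-.0015)" d1.png
```

```text
[ 0.55532956 -0.00488594  0.17071252]
cap side [ 0.553  -0.0016] 0.16228143679124069 -tcp [-0.0023  0.0033]
pose [ 0.5553 -0.0049  0.1707] jaw -35.1 -> -35.0 tilt 0.16 j6 0.48 F [0.1 0.4 0.2] t 17.1 grip 0.526
turn [-0.023  0.018  0.021] shift [ 1.109 -0.052 -0.056]
```

View pics/d1.png

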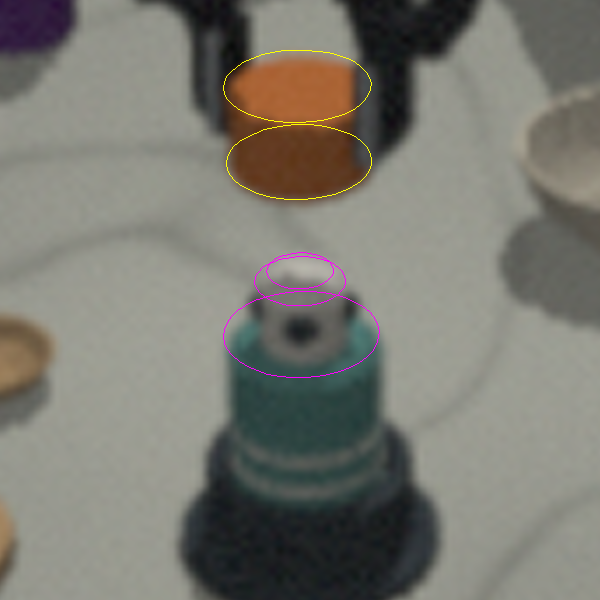

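Run:
```python
from h import *
s=imaging.capture("side"); print(robot.sense()["tool_pos"])
m=colmask(s,"teal",proj(s,(.553,-.003,.065)),20); k=cv2.morphologyEx(m.astype(np.uint8),cv2.MORPH_CLOSE,np.ones((5,5)))
# include occlusion by holder: restrict model/mask to rows above rim line
best=None
F=lambda b: hullpx(s,[(.006,.026),(.086,.026)],*b)
ys,xs=np.nonzero(k); print(xs.min(),xs.max(),ys.min(),ys.max())
# grid search, comparing only rows above rim-front occlusion (front rim ellipse)
rim=hullpx(s,[(0,.036),(.036,.036)],.5525,-.0037); y1=int(proj(s,(.553,-.045,.036))[1])-12
roi=(int(xs.min())-8,int(ys.min())-8,int(xs.max())+8,y1); print(roi)
mm=k[roi[1]:roi[3],roi[0]:roi[2]].astype(float)
nk=mask_of(s,[hullpx(s,[(.08,.017),(.111,.017)],.5535,-.002)],roi)
w=(nk<.1)
res=[(np.abs((mask_of(s,[F((x,y))],roi)-mm)*w).sum(),x,y) for x in np.arange(.548,.560,.0005) for y in np.arange(-.010,.006,.0005)]
res.sort(); print(np.round(res[:6],4), mm.sum())
c=colmask(s,"orange",proj(s,(.553,-.003,.167)),24); print("cap cols by row"); 
for r in range(0,480):
    q=np.nonzero(c[r])[0]
    if len(q)>8: print(r,q.min(),q.max(),end="; ")
I=s["img"].astype(int).sum(2)/3
x,y=np.int32(proj(s,(.5535,-.003,.1))); cv2.imwrite("pics/d2.png",cv2.resize(s["img"][y-25:y+25,x-25:x+25,::-1],(600,600),interpolation=cv2.INTER_CUBIC)); print("\norg",x-25,y-25)
```

```text
[ 0.55555414 -0.00516218  0.17117472]
299 320 241 268
(291, 233, 328, 259)
[[ 2.58902e+01  5.52500e-01 -9.50000e-03]
 [ 2.62627e+01  5.52500e-01 -9.00000e-03]
 [ 2.63373e+01  5.52000e-01 -9.00000e-03]
 [ 2.65765e+01  5.52500e-01 -8.50000e-03]
 [ 2.72118e+01  5.52000e-01 -8.50000e-03]
 [ 2.73412e+01  5.52500e-01 -6.50000e-03]] 292.0
cap cols by row
204 303 315; 205 301 316; 206 300 317; 207 300 317; 208 299 317; 209 299 317; 210 299 317; 211 299 317; 212 299 316; 213 300 316; 214 300 316; 215 300 316; 216 300 316; 217 300 316; 218 300 316; 219 300 316; 220 301 317; 221 301 317; 222 302 316; 223 305 313; 
org 284 213
```

View pics/d2.png

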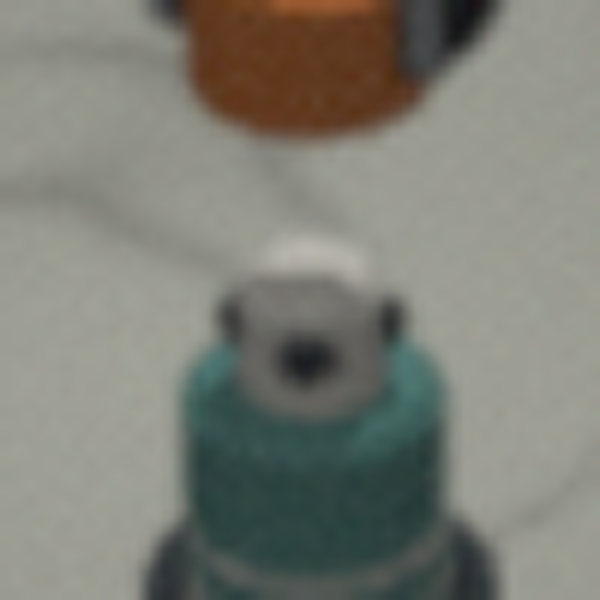

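{"op": "carry_out", "data": {"commands": [0, 0, 0, 0.5, 0, 0, 35, 0, 0, 0, 1.0, 0, 0, 35, 0, 0, 0, 1.4, 0, 0, 35, 0, 0, 0, 1.6, 0, 0, 35, 0, 0, 0, 1.75, 0, 0, 35, 0, 0, 0, 1.75, 0, 0, 35, 0, 0, 0, 1.75, 0, 0, 35], "newtons": 110}}

```text
t: 17.73
tool_pos: [0.5564, -0.004, 0.1281]
ee_rot: [-0.627, -0.326, 0.628, -0.326]
contact_force: [0.6, 0.4, -0.7]
grip_width: 0.513
```

```bash
python3 d.py "(.5533,-.0015)" d3.png
```

```text
[ 0.55679324 -0.00402965  0.12860695]
cap side [ 0.555  -0.0022] 0.1364593837535014 -tcp [-0.0018  0.0018]
pose [ 0.5568 -0.004   0.1286] jaw -35.1 -> -35.0 tilt 0.04 j6 0.48 F [-1.  -0.5  0.1] t 17.78 grip 0.51
turn [-0.017 -0.003 -0.006] shift [-0.576 -0.082  0.007]
```

View pics/d3.png

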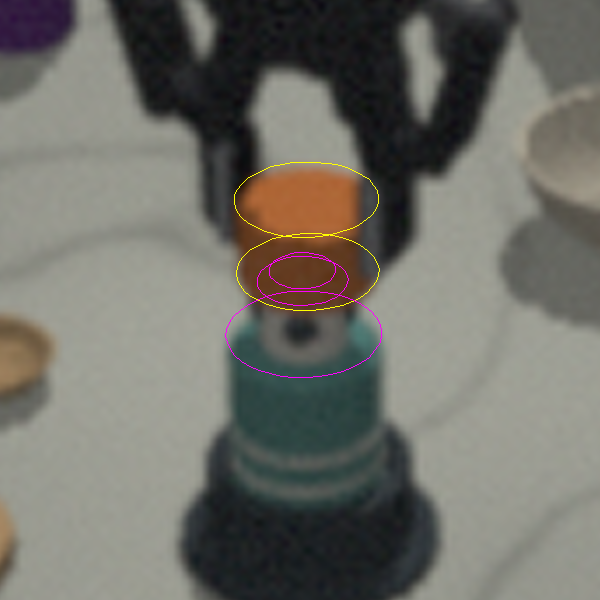

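{"op": "carry_out", "data": {"commands": [0, 0, 0, 0.06, -0.02, 0, 35, 0, 0, 0, 0.12, -0.02, 0, 35, 0, 0, 0, 0.18, -0.02, 0, 35, 0, 0, 0, 0.24, -0.02, 0, 35, 0, 0, 0, 0.3, -0.02, 0, 35, 0, 0, 0, 0.3, -0.02, 0, 35]}}

```text
t: 18.28
tool_pos: [0.556, -0.0039, 0.1211]
ee_rot: [-0.627, -0.326, 0.628, -0.326]
contact_force: [-1.3, -0.6, 2.6]
grip_width: 0.511
```

{"op": "carry_out", "data": {"commands": [0, 0, 0, 0.05, 0, 0, 35, 0, 0, 0, 0.1, 0, 0, 35, 0, 0, 0, 0.15, 0, 0, 35, 0, 0, 0, 0.2, 0, 0, 35, 0, 0, 0, 0.2, 0, 0, 35]}}

```text
t: 18.7
tool_pos: [0.5578, -0.004, 0.119]
ee_rot: [0.628, 0.325, -0.627, 0.327]
contact_force: [-3.2, -0.2, 11.5]
grip_width: 0.513
```

{"op": "carry_out", "data": {"commands": [0, 0, 0, 0.05, 0, 0, 35, 0, 0, 0, 0.1, 0, 0, 35, 0, 0, 0, 0.15, 0, 0, 35, 0, 0, 0, 0.2, 0, 0, 35, 0, 0, 0, 0.2, 0, 0, 35]}}

```text
t: 19.12
tool_pos: [0.5552, -0.0035, 0.1096]
ee_rot: [-0.627, -0.326, 0.628, -0.325]
contact_force: [-0.3, 0.3, -2.5]
grip_width: 0.511
```

{"op": "carry_out", "data": {"commands": [0, 0, 0, 0.05, 0, 0, 35, 0, 0, 0, 0.1, 0, 0, 35, 0, 0, 0, 0.15, 0, 0, 35, 0, 0, 0, 0.2, 0, 0, 35, 0, 0, 0, 0.2, 0, 0, 35]}}

```text
t: 19.53
tool_pos: [0.5567, -0.0037, 0.1074]
ee_rot: [0.628, 0.326, -0.627, 0.326]
contact_force: [-2.5, 0.9, 7.5]
grip_width: 0.513
```

{"op": "carry_out", "data": {"commands": [0, 0, 0, 0.05, 0, 0, 35, 0, 0, 0, 0.1, 0, 0, 35, 0, 0, 0, 0.13, 0, 0, 35, 0, 0, 0, 0.13, 0, 0, 35, 0, 0, 0, 0.13, 0, 0, 35]}}

```text
t: 19.95
tool_pos: [0.558, -0.0037, 0.1075]
ee_rot: [0.628, 0.326, -0.627, 0.326]
contact_force: [-7.3, 1.8, 20.9]
grip_width: 0.512
```

```bash
python3 d.py "(.5533,-.0015)" d4.png; python3 look.py "(.52,0,.05)" 110 l11.png
```

```text
[ 0.55794011 -0.00375128  0.10748968]
cap side [ 0.5557 -0.0008] 0.17566250742721332 -tcp [-0.0022  0.003 ]
pose [ 0.5579 -0.0038  0.1075] jaw -35.1 -> -35.0 tilt 0.14 j6 0.48 F [-7.   1.5 21.8] t 20.0 grip 0.512
turn [-0.017 -0.012 -0.02 ] shift [-1.421 -0.111  0.041]
origin px 185 146
origin px 206 142
```

View pics/d4.png

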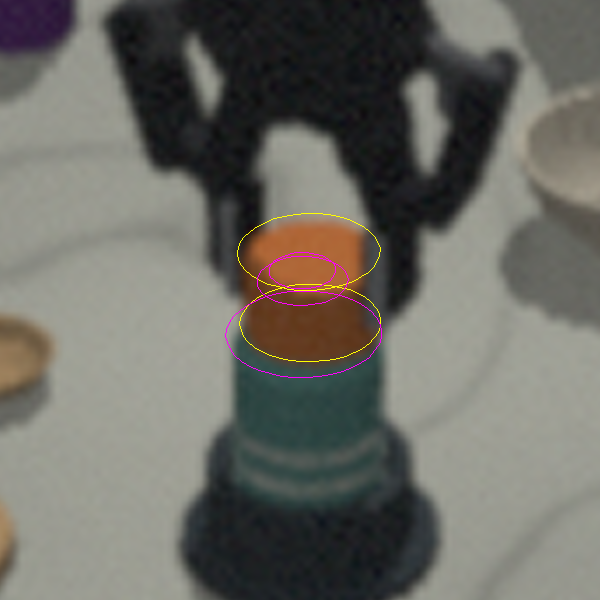

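View pics/l11.png

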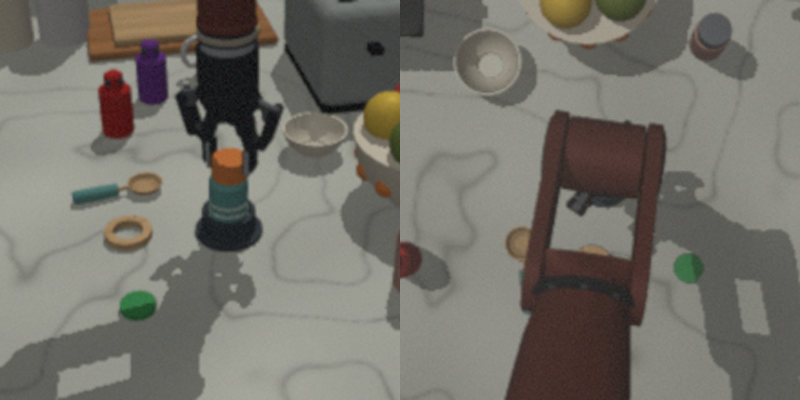

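{"op": "carry_out", "data": {"commands": [0, 0, 0, 0.01, -0.02, 0.015, 35, 0, 0, 0, 0.03, -0.04, 0.03, 35, 0, 0, 0, 0.04, -0.06, 0.045, 35, 0, 0, 0, 0.04, -0.06, 0.045, 35, 0, 0, 0, 0.04, -0.06, 0.045, 35]}}

```text
t: 20.52
tool_pos: [0.557, -0.0038, 0.1073]
ee_rot: [0.629, 0.325, -0.626, 0.327]
contact_force: [-7.2, 1.2, 22.9]
grip_width: 0.51
```

{"op": "carry_out", "data": {"commands": [0, 0, 0, 0, 0, 0, 35, 0, 0, 0, 0, 0, 0, 35, 0, 0, 0, 0, 0, 0, 35, 0, 0, 0, 0, 0, 0, 35, 0, 0, 0, 0, 0, 0, 35, 0, 0, 0, 0, 0, 0, 35]}}

```text
t: 21.02
tool_pos: [0.557, -0.0038, 0.1073]
ee_rot: [0.629, 0.325, -0.626, 0.327]
contact_force: [-6.9, 1.2, 22.0]
grip_width: 0.514
```

```bash
python3 -c "
from h import *
st=robot.sense(); print(st['tool_pos'],st['contact_force']); print(robot.finish_job())"
```

```text
[ 0.55700467 -0.00379002  0.10728512] [-6.9397313   1.20663764 22.04594929]
the job is handed in; nothing more can be done
None
```

The teal bottle is standing on the holder's floor, and the orange cap is clicked on and fully home. I handed the job in at about 21 s with the gripper still pressing the cap down at about 22 N.

**Bottle:** My first try at inserting it touched the holder's rim at about 20 N. I backed off, shifted about 2 mm and it went in. It met the floor within 0.2 mm of the expected height, and the top camera then showed it centred and upright.

**Cap:** The push rose to at least 11.5 N and then dropped suddenly, which was the click. It then met a hard stop with the cap top about 117.5 mm above the counter, against 117 mm expected. The height did not change as the push rose from 7.5 to 22 N.

**Checks that were less clean:**
- **Sideways load:** about 7 N remained at the end, and a small correction did not remove it. The bottle still looks upright in the side view.
- **Cameras:** the two disagreed by about 3 mm in x, so I aligned parts relative to each other.
- **Some outline fits failed:** those on partly hidden objects did not work, and I aligned by the picture instead.
- **Other objects:** those visible in the last pictures looked unmoved. The arm partly hid some of them, and the mug and tub were mostly or wholly outside those crops.

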